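# Test and re-arm a relay's trip, then hold its cover shut on the dowels

## Robot

A 6-joint arm with a two-finger parallel gripper is mounted at the origin on a cart in front of the work surface, level with it; the furniture and walls round the work are solid. World frame = base frame: x ahead of the robot, y to its left, z up, the work surface at z = 0. Lengths are in mm, angles in rad, forces in N, time in s.
With the tool pointing down it reaches from about 325 to 875 mm from the base axis. Payload 4.4 kg.
Tool frame: the origin (TCP) lies on the centre line of the jaws, within the pads' length; the fingertips stand ahead of it and the grasp point (between the pads) lies 6 mm ahead of it (ctrl.tcp_to_tips is the z of the fingertips in the tool frame, in mm); z points along the fingers, y is the direction in which the jaws open and shut (so a half turn about z gives the same grasp; the last joint's range is limited). The gripper opens to 85 mm and grips with 20 to 120 N. Pads are 22 mm wide; open, the fingers measure 114 mm over their backs; the gripper's body (76 mm by 85 mm) begins 54 mm behind the grasp point. The pads swing forward as they close: fully open they stand 13 mm farther back than shut.
Start: joints at [1.05, 0.207, 1.542, -0, 1.393, -0.15], TCP at [208.367, 535.92, 256.282] pointing down, gripper open.
Joint ranges: [-2.73, 2.73], [-0.86, 2.22], [0.23, 2.46], [-1.11, 4.25], [0.08, 2.63], [-2.82, 2.82]. Speed limits (rad/s): [2.79, 2.79, 3.14, 3.14, 3.14, 3.14].

## Interface

Orientations are given as a 3x3 rotation matrix whose columns are the frame's x, y, z axes.
In Python, from plant import ctrl, sensors, optics gives the robot as it stands. Calls block until the motion is done:
- ctrl.move_ptp(position, orientation): joint-space move of the TCP to a pose.
- ctrl.move_l(position, rot=None, vel=150, threshold=None): straight line of the TCP; rot=None keeps the orientation; vel is the mean speed in mm/s. With threshold (N) it stops when the force on the tool has changed by that much, and returns True; else False.
- ctrl.set_joints(angles): joint-space move.
- ctrl.gripper_to(opening, force=None): finger opening in mm; force is the grip in N (None keeps the last); returns when the fingers have stopped.
- ctrl.hold(seconds).
- ctrl.solve_ik(position, orientation): joint angles nearest the present ones, or None.
- sensors.read_state(): the state.
- optics.grab_frame(name): name is "scene" or "top"; returns (picture, depth): 400x640x3 uint8, red, green, blue; 400x640 float32, mm along the optical axis (not along the pixel's ray), 0 where there is no reading.
- optics.camera_params(name): a dict with "mtx" (3x3 intrinsics, pixels), "R" (3x3) and "t" (3): a world point X has camera coordinates R X + t. Camera axes: x right, y down, z forward; pixel columns grow to the right and rows downward; lengths in mm; the calibration is good to about 2 mm. A picture is of the moment at which its call begins. camera_params takes no time and is no camera call.
A pose or a line that the arm cannot do raises ctrl.MotionError and nothing moves.
- ctrl.finish_job(): hands the job in, once; it reports no verdict.
The state is a dict: "t": time; "q": joint angles; "qvel": joint speeds; "tau": joint torques, N m; "eef_pos": TCP position; "eef_rot": TCP orientation; "force": force on the tool from outside, world axes, zero at the start; "wrist_torque": the same for the moment, N m; "grip_width": finger opening in mm.
Only numpy, scipy, OpenCV 4.12 (cv2) and the standard library are available. Lean on these libraries where they do the work, as an engineer would, in place of code of your own. Each camera call takes 0.05 s, during which the arm holds its last target. There are 200 camera calls.

## Task

Check the relay before it is screwed shut: press its test button so that the trip lever drops (do not pull the lever down by hand), then lift the lever all the way back to its armed position, where it stays by itself. After that fit the loose cover on the relay's two dowels, big hole over big dowel, push it down against the springy contact carrier until it lies flush on the relay, and finish while holding it pressed shut - do not let go, as the springs would lift it again. Leave the other things on the table where they are.

Things in the scene. Friction and masses are not known exactly. Their poses are not given: they have to be found in the camera images.
- relay: Aluminium relay screwed to the table (fixed). Origin on the table; x along its length, z up. Trip section: x -88 to -16 mm (nearest the robot), y -51 to 51 mm, top 46 mm high, with a 20 mm wide lever slot at y = 30 mm, open at the front. Open contact section: x -12 to 107 mm, y -36 to 36 mm, flat parting face 36 mm high. Foot lugs reach y = +-50 mm, 8 mm high.
- seat (a point): Centre of the parting face of the contact section, 36 mm above the table; axes as the relay's. The cover's underside centre belongs here when shut. In the 48 x 44 mm opening round it sits the black contact carrier (42 x 38 mm top), 5 mm proud, which the cover pushes down.
- dowel_big (a point): Top centre of the thick steel dowel (12 mm diameter, 14 mm proud of the parting face, end tapered to 8 mm over the last 3 mm), 43 mm from seat along relay +x.
- dowel_small (a point): Top centre of the thin steel dowel (8 mm diameter, 14 mm proud, end tapered to 4 mm), 43 mm from seat along relay -x.
- carrier (a joint): Travel of the sprung contact carrier in m: 0 = up, 5 mm proud of the parting face; 0.005 = pushed flush with it (stop at 0.006). The spring pushes up with 7 N at 0 and 10.5 N at 0.005, so the cover (about 2.5 N) rests 5 mm proud unless pressed with 8 N or more.
- button_top (a point): Centre of the top of the black round test button (22 mm diameter) on the trip section, at relay x -62, y -30 mm, 60 mm above the table when not pressed (14 mm above the trip section's top).
- test_button (a joint): Travel of the test button in m: 0 = out, 0.008 = fully down; springs back. It pushes up with 1.4 N at 0 and 5 N fully down. The lever trips at about 0.005; keep the hand clear of it, since it must be free to swing.
- lever_bar (a point): Centre of the dark cross bar ending the trip lever: a cylinder 12 mm in diameter, 22 mm long along relay y, on a 6 mm rod 65 mm from the pivot, 60 mm to the side of the button. Pinch its two ends from above, fingers closing along relay y. Armed it stands 100 mm above the table; tripped it overhangs the relay's front end, 63 mm up.
- lever_pivot (a point): Pivot of the trip lever, 36 mm above the table; the hinge axis is relay y.
- trip_lever (a joint): Angle of the trip lever in rad: 0 = armed, leaning 0.2 rad past upright towards relay +x, where its weight keeps it; grows as it swings forward (relay -x); upright at 0.2; 1.35 = tripped, resting 1.15 rad forward of upright. Only its weight moves it: let go short of upright it falls forward again.
- cover: Loose aluminium cover half, 0.25 kg: flange 110 (x) x 62 (y) x 14 mm with two through holes; on its middle a dome 46 (x) x 40 (y) mm rising to 44 mm above the underside, three black louvres on top. Origin: centre of the underside; z up. Grip the dome across y (40 mm). It fits only with its x axis along relay +x. Clamps up to 0.25 m high stand round the work: carry it over them.
- hole_big (a point): Centre of the big hole (14 mm diameter) at the cover's underside, 43 mm from the origin along cover +x.
- hole_small (a point): Centre of the small hole (10 mm diameter) at the cover's underside, 43 mm from the origin along cover -x.
- small_ring: Bystander, not to be moved: a 42 mm diameter, 16 mm high plain grey steel ring. Origin: centre of its underside.
- thumb_knob: Bystander, not to be moved: a 48 mm diameter, 39 mm high beige thumb knob standing on its seat. Origin: centre of its underside.
- bottle: Bystander, not to be moved: an upright squeeze bottle, 35 mm diameter, 94 mm high. Origin: centre of its underside.
- bent_key: Bystander, not to be moved: a grey bent hexagon key lying flat, 32 x 112 x 6 mm. Origin: centre of its underside.

How it is judged (in metres and radians):
On the way, in this order (a step that is already met when the one before it is completed fails the run):
1. the test button is pressed while the lever is still up (value of joint test_button above 0.0025 m).
2. the trip lever has dropped (value of joint trip_lever above 1.2 rad), for 0.1 s.
3. the lever has been lifted back to its armed position (value of joint trip_lever below 0.1 rad), for 0.3 s.
4. the cover sits on both dowels and is pressed flush (horizontal distance between hole_big and dowel_big below 0.0025 m and horizontal distance between hole_small and dowel_small below 0.0025 m and z of cover in the frame of seat between -0.003 and 0.0015 m), for 0.2 s.
At the end, for the whole second after the job is handed in: The fingers hold the cover shut: holes within 2.5 mm of their dowels, underside within 1.5 mm of the parting face, carrier pushed down over 3.5 mm, fingers on the cover over 2 N, cover on the relay over 5 N, cover at rest; lever armed (below 0.1 rad), button out (all of step 4 and value of joint carrier above 0.0035 m and contact force between the fingers and cover above 2 N and contact force between cover and relay above 5 N and value of joint trip_lever below 0.1 rad and value of joint test_button below 0.002 m and linear speed of cover below 0.02 m/s); the arm keeps its last pose, push and grip.
It fails at once if a bystander was moved by more than 2 cm (distance of any of small_ring, thumb_knob, bottle, bent_key from where it was at the start of the episode above 0.02 m).
It also fails if it takes over 72 s, if anything falls off the work surface, if the arm or the gripper's body presses on something with over 40 N, if the wrist force passes 120 N, or if a joint passes its speed limit or range.

## Working session

There is one attempt and no reset: what is moved stays moved. The work goes in short steps, each a Python script; the robot and the scene stay as the last script left them, time stands still between calls to the robot, and variables do not carry over. Pictures are saved under pics/ and viewed, about 8 in all and at most 12, crops included, and the job is handed in when it is done.

```bash
mkdir -p pics; ls; python3 - <<'E'
from plant import ctrl,sensors,optics
import cv2,numpy as np
for n in("scene","top"):
    p,d=optics.grab_frame(n); c=optics.camera_params(n)
    np.savez(f"{n}0.npz",p=p,d=d,**c)
    cv2.imwrite(f"pics/{n}0.png",p[:,:,::-1])
    print(n,c["mtx"].round(1).tolist(),(-c["R"].T@c["t"]).round(0),c["R"].round(2).tolist())
print(ctrl.tcp_to_tips, sensors.read_state()["t"])
E
```

```text
pics
scene [[361.5, 0.0, 317.4], [0.0, 361.5, 192.6], [0.0, 0.0, 1.0]] [ 118. -441.  758.] [[0.83, -0.56, 0.02], [-0.38, -0.59, -0.71], [0.4, 0.58, -0.71]]
top [[397.8, 0.0, 324.5], [0.0, 397.8, 199.5], [0.0, 0.0, 1.0]] [ 452.  114. 1059.] [[-0.02, -1.0, -0.0], [-1.0, 0.02, -0.06], [0.06, 0.0, -1.0]]
25.0 0.1
```

View pics/top0.png

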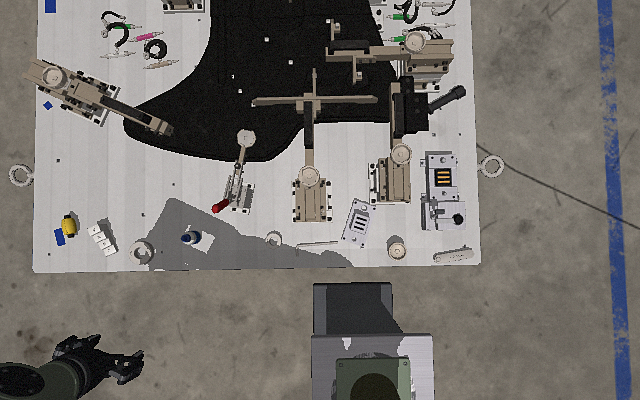

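View pics/scene0.png

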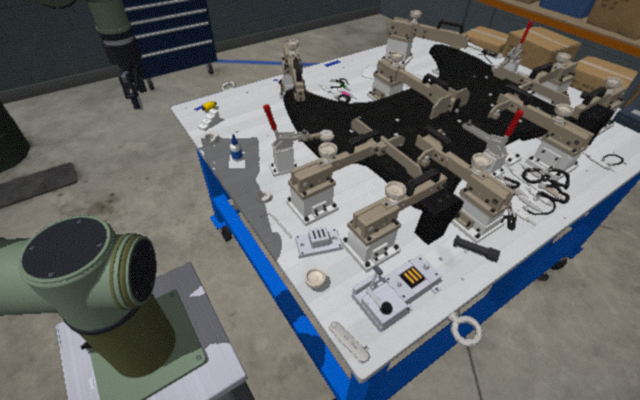

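Top view: relay at about (443,190) with the button at (459,219), the tilted cover at (356,221) and the thumb knob at (397,250). I'll enlarge both views.

```bash
python3 - <<'E'
import cv2,numpy as np
t=np.load("top0.npz")["p"][:,:,::-1];s=np.load("scene0.npz")["p"][:,:,::-1]
a=cv2.resize(t[140:270,330:480],None,fx=5.3,fy=4.6,interpolation=cv2.INTER_CUBIC)
a=cv2.resize(t[145:265,330:480],None,fx=5,fy=5,interpolation=cv2.INTER_CUBIC)
b=cv2.resize(s[215:335,290:450],None,fx=5,fy=5,interpolation=cv2.INTER_CUBIC)
cv2.imwrite("pics/tc.png",a);cv2.imwrite("pics/sc.png",b)
E
```

```text
(no output)
```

View pics/tc.png

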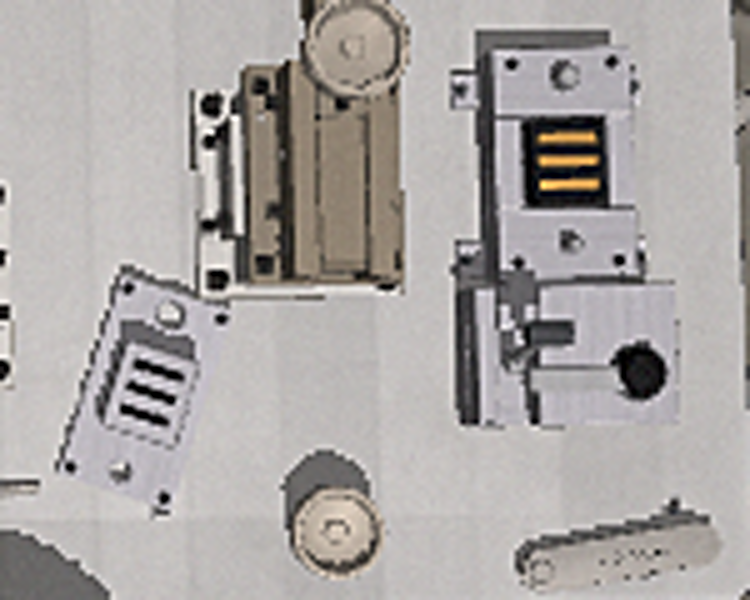

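View pics/sc.png

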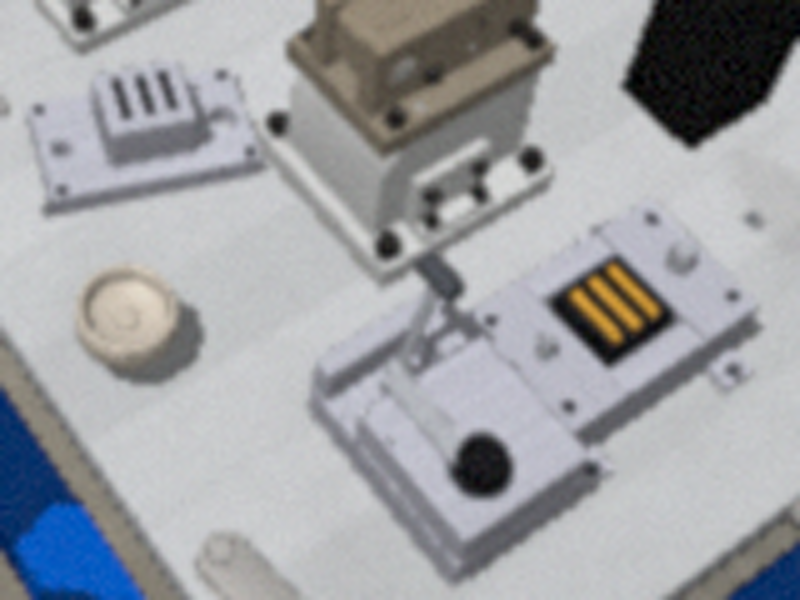

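The cover's big hole is at crop (172,314) and the small one at (120,472), so cover +x points roughly away from the robot. Relay: carrier (566,160), button (638,372), dowels (565,75) and (570,240), and lever bar (550,332). Next I'll measure with colour masks and depth.

```bash
cat > vis.py <<'E'
import numpy as np,cv2
def load(f):
    z=np.load(f); return z["p"],z["d"],z["mtx"],z["R"],z["t"]
def world(f):
    p,d,K,R,t=load(f); v,u=np.mgrid[:400,:640]
    c=np.stack([(u-K[0,2])/K[0,0],(v-K[1,2])/K[1,1],np.ones_like(d)],-1)*d[...,None]
    return p,(c-t)@R
def ray(f,uv,z):
    p,d,K,R,t=load(f); c=-R.T@t
    r=R.T@np.linalg.solve(K,np.array([*uv,1.])); return c+r*(z-c[2])/r[2]
E
python3 - <<'E'
import numpy as np,cv2
from vis import *
np.set_printoptions(precision=1,suppress=True)
for f,boxs in(("top0.npz",(335,140,480,262)),("scene0.npz",(290,220,450,335))):
    p,W=world(f); u0,v0,u1,v1=boxs
    m=np.zeros((400,640),np.uint8); m[v0:v1,u0:u1]=(p[v0:v1,u0:u1].max(-1)<75)
    n,l,s,c=cv2.connectedComponentsWithStats(m)
    print(f)
    for i in range(1,n):
        if s[i,4]>=5: print(c[i],s[i],"med",np.median(W[l==i],0), "z10/90",np.percentile(W[l==i][:,2],[10,90]))
    m=((p[...,0].astype(int)-p[...,2])>70)&(p[...,1]>90); m[:v0]=0;m[v1:]=0;m[:,:u0]=0;m[:,u1:]=0
    y,x=np.nonzero(m);o=(x.mean(),y.mean());print("orange",o,len(x),np.median(W[m],0),ray(f,o,41))
E
```

```text
top0.npz
[391.  144.1] [390 140   3  11  26] med [632.9 -45.1 126.5] z10/90 [110.9 139.9]
[477.4 145.4] [476 143   4   5   9] med [ 804.1 -632.7 -852. ] z10/90 [-861.5 -674. ]
[390.3 156. ] [390 153   2   7   7] med [594.8 -32.6 182. ] z10/90 [179.6 185.9]
[408.6 155.9] [407 152   3   8   9] med [593.5 -73.3 185.4] z10/90 [185.1 188.6]
[385.7 179.6] [380 157   9  44 155] med [542.1 -32.5 120.2] z10/90 [103.5 138.9]
[427.1 179.1] [425 156   6  50 143] med [ 561.1 -155.1   19.9] z10/90 [ 5.3 32.6]
[440.9 159.6] [440 158   3   5   8] med [ 606.  -186.1   43.3] z10/90 [37.7 47.8]
[377.3 164.5] [376 160   3   8  15] med [594.  -20.9  65.7] z10/90 [29.5 78.3]
[371.7 165.5] [370 164   4   4  14] med [595.4  -9.6  24.4] z10/90 [22.1 27.1]
[398.2 164.9] [397 164   4   3  10] med [576.4 -53.3 152.6] z10/90 [149.5 186.8]
[368. 173.] [368 168   1  11  11] med [579.1  -2.4   3.6] z10/90 [-0.8  5.8]
[375.6 184.8] [370 169  10  32 106] med [539.6 -14.1  53. ] z10/90 [30.9 91. ]
[442.4 177.4] [434 168  18  19 221] med [ 558.3 -189.1   39.5] z10/90 [29.9 42.3]
[403.  178.5] [403 176   1   6   6] med 
[... 1926 characters left out ...]
26.5]
[385.6 248.2] [385 247   2   3   5] med [ 557.2 -101.    45.2] z10/90 [41.9 47.4]
[376.  253.7] [375 253   3   3   7] med [ 527.3 -100.    45. ] z10/90 [42.7 45.5]
[385.4 253.2] [385 252   2   3   5] med [ 558.1 -104.1   27. ] z10/90 [25.3 29.2]
[367.2 263.5] [366 262   4   4  13] med [ 502.3 -100.9   24.2] z10/90 [21.7 26. ]
[410.8 269.8] [409 268   5   5   6] med [ 568.7 -176.5   40.1] z10/90 [38.9 41.5]
[410.8 280. ] [400 271  25  17 113] med [ 545.1 -200.9   38.9] z10/90 [32.5 41.3]
[386.1 307.9] [381 302  11  12  98] med [ 448.8 -223.3   58.3] z10/90 [49.  60.2]
orange (np.float64(412.4954128440367), np.float64(274.95412844036696)) 109 [ 562.2 -190.4   40.4] [ 561.5 -190.2   41. ]
```

```bash
python3 - <<'E'
import numpy as np,cv2
from vis import *
np.set_printoptions(precision=2,suppress=True)
def rect(n,W,zlo,zhi,b):
    m=(W[...,2]>zlo)&(W[...,2]<zhi)&(W[...,0]>b[0])&(W[...,0]<b[1])&(W[...,1]>b[2])&(W[...,1]<b[3])
    k,l,s,c=cv2.connectedComponentsWithStats(m.astype(np.uint8)); 
    if k<2: return
    i=1+s[1:,4].argmax(); P=W[l==i]
    r=cv2.minAreaRect(P[:,:2].astype(np.float32)); print(n,len(P),"z",np.median(P[:,2]),r,"mean",P.mean(0))
for f in("top0.npz","scene0.npz"):
    p,W=world(f); print(f)
    R=(380,680,-300,-120)
    rect("parting",W,32,42.5,(505,640,-250,-140)); rect("trip",W,42,50,R); rect("button",W,55,65,(430,475,-245,-200))
    rect("bar",W,90,115,R)
    C=(370,520,-40,100); rect("flange",W,8,20,C); rect("dome",W,38,50,C)
f="top0.npz"
for uv,z in(((443,160),50),((444,193),50),((437.7,211.8),100),((457.6,218.8),58),((359.7,223.1),44)): print(uv,ray(f,uv,z))
f="scene0.npz"
for uv,z in(((386.1,307.9),58),): print(uv,ray(f,uv,z))
for f,U in(("top0.npz",((364.4,207.8),(354,239.4))),("scene0.npz",((334.5,238),(302.5,244.7)))):
    a,b=[ray(f,u,14) for u in U];print("holes",a,b,np.linalg.norm(a-b),np.arctan2(*(a-b)[1::-1]))
E
```

```text
top0.npz
parting 1114 z 36.220898090939635 ((563.4751586914062, -190.26718139648438), (116.1337890625, 72.90821075439453), 0.9895467162132263) mean [ 562.95 -190.06   36.55]
trip 841 z 45.93775421053793 ((462.0359191894531, -190.21803283691406), (104.10285186767578, 68.83772277832031), 88.91477966308594) mean [ 464.01 -192.21   45.95]
button 60 z 59.49888264934643 ((452.4751281738281, -220.31703186035156), (19.01987648010254, 20.531787872314453), 51.15966033935547) mean [ 452.02 -220.18   59.34]
bar 49 z 104.22885653805199 ((472.40667724609375, -160.7606964111328), (21.928617477416992, 9.789779663085938), 88.78014373779297) mean [ 472.26 -160.2   104.08]
flange 754 z 13.73448739742675 ((458.03900146484375, 15.030323028564453), (75.52561950683594, 139.3988494873047), 70.13298797607422) mean [452.68  22.52  13.79]
dome 282 z 43.34912002835276 ((446.43878173828125, 26.30201530456543), (40.22271728515625, 45.240909576416016), 70.51166534423828) mean [446.5   26.8   43.21]
scene0.npz
parting 1270 z 35.5686034046175 ((563.89697265625, -190.46713256835938), (73.15908813476562, 117.789093017
[... 579 characters left out ...]
 ((453.6349182128906, 17.257022857666016), (78.11214447021484, 129.5121612548828), 70.65325164794922) mean [446.31  17.96  13.12]
dome 236 z 43.10069456275342 ((446.79974365234375, 26.866172790527344), (41.53394317626953, 46.7811164855957), 70.52862548828125) mean [445.65  25.42  42.99]
(443, 160) [ 603.43 -189.45   50.  ]
(444, 193) [ 518.99 -189.     50.  ]
(437.7, 211.8) [ 470.59 -157.2   100.  ]
(457.6, 218.8) [ 452.9 -218.4   58. ]
(359.7, 223.1) [446.69  26.38  44.  ]
(386.1, 307.9) [ 448.29 -223.62   58.  ]
holes [486.41  10.5   14.  ] [404.27  39.71  14.  ] 87.17052473179633 -0.34169957420478675
holes [486.85  11.11  14.  ] [405.94  38.13  14.  ] 85.30272126692878 -0.3223544923288289
```

Both views agree: relay yaw is about 0 and the seat is near (561.2,-190.3). The button is at (452,-220.4), and the bar at (472,-160.6,100) puts the pivot at x≈459. The cover is at (446.6,26.5) with yaw about -0.34. Sizes and heights check out, so I'll press the button.

```bash
cat > h.py <<'E'
import numpy as np,cv2
from plant import ctrl,sensors,optics
np.set_printoptions(precision=3,suppress=True)
def down(a):   # tool down, jaw axis at angle a (either sense), choose the one with least wrist travel
    y=np.array([np.cos(a),np.sin(a),0]);z=np.array([0,0,-1.]);return np.stack([np.cross(y,z),y,z],1)
def best(p,a):
    q0=sensors.read_state()["q"];o=[]
    for s in(0,np.pi):
        q=ctrl.solve_ik(p,down(a+s))
        if q is not None:o.append((abs(np.array(q)-q0).max(),abs(q[5]),s))
    return down(a+min(o)[2])
def st(tag=""):
    s=sensors.read_state();print(tag,"t",round(s["t"],2),"p",np.array(s["eef_pos"]),"F",np.array(s["force"]),"g",round(s["grip_width"],1),"tips",ctrl.tcp_to_tips);return s
def snap(n,tag):
    p,d=optics.grab_frame(n);np.savez(f"{n}{tag}.npz",p=p,d=d,**optics.camera_params(n));return p
E
python3 - <<'E'
from h import *
ctrl.gripper_to(0,20); st()
B=[452,-220.4]
R=best([*B,180],0)
ctrl.move_ptp([*B,180],R); st("above")
tip=ctrl.tcp_to_tips
ctrl.move_l([*B,66+tip],vel=120)
print(ctrl.move_l([*B,53+tip],vel=25,threshold=9)); st("pressed")
ctrl.hold(0.8)
p1=snap("scene","1");p2=snap("top","1")
ctrl.move_l([*B,180],vel=150); st("up")
a=cv2.resize(p1[215:335,290:450,::-1],(400,300)); b=cv2.resize(p2[145:265,330:480,::-1],(375,300))
cv2.imwrite("pics/trip.png",np.hstack([a,b]))
E
```

```text
t 0.87 p [208.378 535.93  256.32 ] F [-0.491  0.288  0.403] g -0.3 tips 25.0
above t 3.67 p [ 452.348 -219.78   180.06 ] F [ 0.284  0.198 -0.249] g -0.1 tips 25.0
False
pressed t 5.23 p [ 452.776 -220.96    78.609] F [ 1.592 -0.39   4.497] g -0.2 tips 25.0
up t 6.97 p [ 450.597 -219.409  178.324] F [-0.547 -0.086 -0.628] g 0.2 tips 25.0
```

View pics/trip.png

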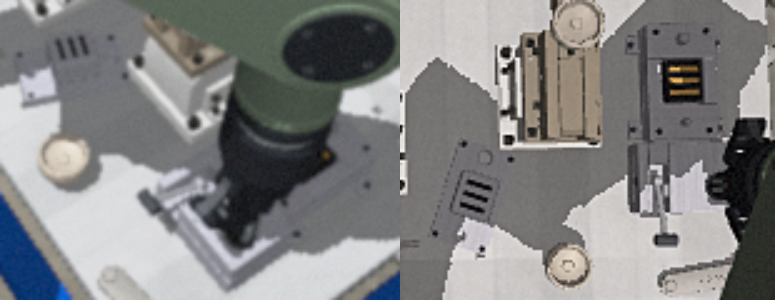

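The lever has dropped: its bar shows at about top pixel (436.4,241). Force at the button was 4.5 N. I'll measure the bar, then lift it along the arc.

```bash
python3 - <<'E'
from h import *
from vis import *
f="top1.npz"; p,W=world(f)
m=(p.max(-1)<95)&(W[...,2]>52)&(W[...,2]<75)&(abs(W[...,0]-400)<15)&(abs(W[...,1]+160)<20)
v,u=np.nonzero(m);print(len(u),u.mean(),v.mean(),np.median(W[m],0),ray(f,(u.mean(),v.mean()),66))
b=ray(f,(u.mean(),v.mean()),66)
assert abs(b[0]-400)<5 and abs(b[1]+160.5)<4
Y=(b[1]-160.6)/2; px=459.0; 
def P(th): # tcp for lever angle th
    a=th-0.2; return [px-65*np.sin(a),Y,36+65*np.cos(a)+6]
s=P(1.35);print("start",s)
ctrl.gripper_to(45)
R=best([s[0],Y,180],np.pi/2)
ctrl.move_ptp([s[0],Y,180],R); st()
print(ctrl.move_l(s,vel=100,threshold=8)); st("at bar")
ctrl.gripper_to(15,25); st("gripped")
for th in np.linspace(1.35,0.02,9)[1:]:
    ctrl.move_l(P(th),vel=60); s=st(f"{th:.2f}")
    if np.linalg.norm(s["force"])>40: print("high force");break
snap("scene","2");p2=snap("top","2")
E
```

```text
38 435.9736842105263 240.3684210526316 [ 401.178 -159.761   67.414] [ 400.425 -160.07    66.   ]
start [np.float64(399.67034388306615), np.float64(-160.33492772501626), np.float64(68.55168365747022)]
 t 8.83 p [ 399.833 -160.492  180.141] F [1.044 0.133 0.318] g 44.7 tips 25.0
False
at bar t 10.1 p [ 400.225 -160.675   69.124] F [0.727 0.552 0.206] g 44.9 tips 25.0
gripped t 10.43 p [ 400.102 -160.26    69.178] F [-0.583  2.319  5.214] g 21.2 tips 25.0
1.18 t 10.76 p [ 404.671 -160.166   77.916] F [ 0.019  1.041 -2.116] g 21.2 tips 25.0
1.02 t 11.09 p [ 411.368 -160.175   86.567] F [-1.727  0.038 -0.537] g 21.4 tips 25.0
0.85 t 11.43 p [ 419.844 -160.232   94.076] F [-4.004  0.208  1.897] g 21.4 tips 25.0
0.69 t 11.76 p [ 428.879 -160.232   99.661] F [-2.919  1.629  1.913] g 21.4 tips 25.0
0.52 t 12.09 p [ 438.774 -160.269  103.796] F [-2.454  2.313  2.755] g 21.2 tips 25.0
0.35 t 12.43 p [ 449.25  -160.276  106.325] F [-2.635  2.26   2.494] g 21.0 tips 25.0
0.19 t 12.76 p [ 460.085 -160.293  107.155] F [-2.415  2.84   3.505] g 21.4 tips 25.0
0.02 t 13.09 p [ 470.983 -160.334  106.227] F [-2.751  2.776  4.975] g 21.1 tips 25.0
```

```bash
python3 - <<'E'
from h import *
from vis import *
ctrl.hold(0.3); ctrl.gripper_to(45); p=list(sensors.read_state()["eef_pos"])
ctrl.move_l([p[0],p[1],200],vel=150)
c=[446.6,26.5]; a=np.pi/2-0.34
ctrl.gripper_to(62)
R=best([*c,200],a); ctrl.move_ptp([*c,200],R); st()
p1=snap("scene","3");p2=snap("top","3")
for f in("scene3.npz","top3.npz"):
    q,W=world(f); m=(W[...,2]>90)&(W[...,2]<115)&(W[...,0]>385)&(W[...,0]<490)&(abs(W[...,1]+160)<16)
    print(f,m.sum(),W[m].mean(0) if m.any() else "")
print(ctrl.move_l([*c,42.5],vel=90,threshold=8)); st("at dome")
ctrl.gripper_to(35,60); st("grip")
ctrl.move_l([*c,46.5],vel=30); st("lift4")
x=sensors.read_state(); print(x["eef_rot"])
p1=snap("scene","4")
cv2.imwrite("pics/grip.png",np.hstack([cv2.resize(p1[200:335,280:450,::-1],(510,405)),cv2.resize(p2[145:265,410:480,::-1],(236,405))]))
E
```

```text
t 15.71 p [446.972  26.113 200.151] F [-0.405 -0.902  0.518] g 62.2 tips 25.0
scene3.npz 64 [ 470.082 -161.817  101.969]
top3.npz 47 [ 472.404 -160.745  103.751]
False
at dome t 17.71 p [447.119  26.442  43.001] F [ 0.075  0.207 -0.293] g 62.2 tips 25.0
grip t 18.03 p [446.994  26.604  43.122] F [-1.39   1.591  5.343] g 39.1 tips 25.0
lift4 t 18.32 p [446.254  26.495  46.252] F [ 0.606  0.619 -3.077] g 39.4 tips 25.0
[[-0.943  0.333 -0.   ]
 [ 0.333  0.943 -0.   ]
 [ 0.    -0.    -1.   ]]
```

View pics/grip.png

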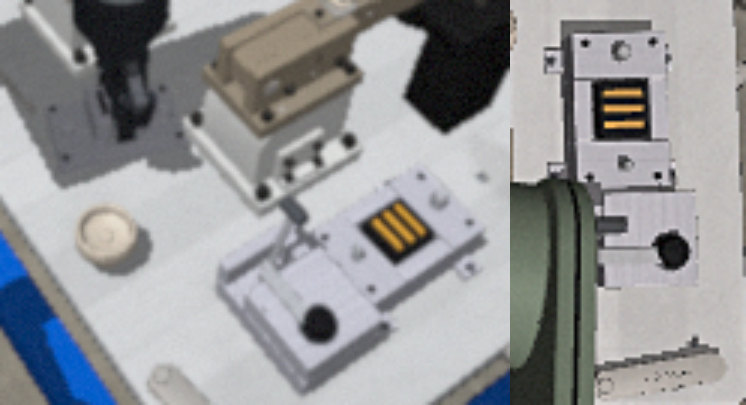

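The lever stands armed (bar at about (471,-161,~100)) and the cover is gripped, with its 3 N weight felt. I'll carry it high, then check it just above the dowels.

```bash
python3 - <<'E'
from h import *
from vis import *
ctrl.move_l([446.6,26.5,335],vel=200)
T=[561.2,-190.3]
R=down(np.pi/2)
ctrl.move_l([*T,335],R,vel=150); st()
ctrl.move_l([*T,125],vel=120); ctrl.hold(0.3); s=st("hover"); print(s["eef_rot"])
p1=snap("scene","5");p2=snap("top","5")
cv2.imwrite("pics/hov.png",np.hstack([cv2.resize(p1[190:310,340:470,::-1],(433,400),interpolation=2),cv2.resize(p2[130:230,400:490,::-1],(360,400),interpolation=2)]))
for f in("scene5.npz","top5.npz"):
    q,W=world(f); z=W[...,2]-(s["eef_pos"][2]-42.5)
    m=(z>8)&(z<20)&(abs(W[...,0]-561)<70)&(abs(W[...,1]+190)<45)
    k,l,ss,c=cv2.connectedComponentsWithStats(m.astype(np.uint8)); 
    P=W[m]; print(f,len(P),np.median(z[m]),cv2.minAreaRect(P[:,:2].astype(np.float32)), np.percentile(P[:,0],[.5,99.5]),np.percentile(P[:,1],[.5,99.5]))
E
```

```text
t 21.74 p [ 561.04  -189.671  335.076] F [-0.072 -0.315 -2.284] g 38.7 tips 25.0
hover t 23.94 p [ 561.321 -190.363  125.291] F [ 1.097  0.55  -3.232] g 39.0 tips 25.0
[[-1. -0.  0.]
 [-0.  1. -0.]
 [-0. -0. -1.]]
scene5.npz 548 12.58634780978624 ((561.3685913085938, -190.65969848632812), (62.815940856933594, 112.59273529052734), 89.72369384765625) [505.618 608.95 ] [-221.761 -159.431]
top5.npz 448 12.637582087706008 ((561.0570678710938, -187.59336853027344), (56.53484344482422, 110.30235290527344), 89.90930938720703) [505.987 615.917] [-210.987 -159.462]
```

View pics/hov.png

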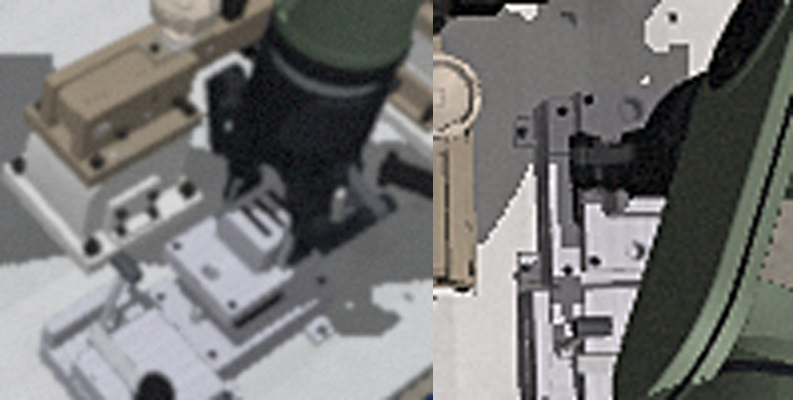

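The hovering cover is centred at (561.2,-190.6) with yaw about 0, matching the seat. I'll lower it with a guard.

```bash
python3 - <<'E'
from h import *
T=[561.2,-190.3]
ctrl.gripper_to(35,90)
ctrl.move_l([*T,97],vel=60); st("97")
hit=ctrl.move_l([*T,85],vel=20,threshold=10); s=st(f"hit {hit}")
if not hit:
    for z in(82,80,78.5):
        h=ctrl.move_l([*T,z],vel=12,threshold=35); s=st(f"{z} {h}")
        if h: break
E
```

```text
97 t 24.88 p [ 561.052 -190.242   96.549] F [ 0.78  -0.23  -2.962] g 38.1 tips 25.0
hit False t 25.62 p [ 561.212 -190.315   84.979] F [-0.732  0.291 -2.19 ] g 38.6 tips 25.0
82 False t 26.02 p [ 561.572 -190.436   82.981] F [-2.827  1.681  3.569] g 38.5 tips 25.0
80 False t 26.34 p [ 561.562 -190.507   80.883] F [-2.911  1.182  6.152] g 38.3 tips 25.0
78.5 False t 26.62 p [ 561.605 -190.487   79.561] F [-2.831  1.289  7.202] g 38.5 tips 25.0
```

```bash
python3 - <<'E'
from h import *
T=[561.2,-190.3]
for z in np.arange(77.5,68,-1):
    h=ctrl.move_l([*T,z],vel=12,threshold=35); ctrl.hold(0.15); s=st(f"{z} {h}")
    if s["force"][2]>24: break
p1=snap("scene","6")
from vis import *
q,W=world("scene6.npz"); m=(abs(W[...,0]-561)<70)&(abs(W[...,1]+190)<45)&(W[...,2]>44)&(W[...,2]<58)
print(m.sum(),np.median(W[m][:,2]),cv2.minAreaRect(W[m][:,:2].astype(np.float32)))
cv2.imwrite("pics/shut.png",cv2.resize(p1[190:310,340:470,::-1],(650,600),interpolation=2))
E
```

```text
77.5 False t 27.02 p [ 561.559 -190.473   79.29 ] F [-4.411  1.224 11.349] g 38.5 tips 25.0
76.5 False t 27.42 p [ 561.574 -190.505   79.266] F [-7.018  3.004 16.489] g 38.3 tips 25.0
75.5 False t 27.82 p [ 561.592 -190.526   79.278] F [-9.175  3.936 21.594] g 38.6 tips 25.0
74.5 False t 28.22 p [ 561.576 -190.528   79.221] F [-11.383   3.752  26.634] g 38.5 tips 25.0
613 48.95536488740037 ((553.2882690429688, -191.04959106445312), (124.48832702636719, 84.90184783935547), 0.055022019892930984)
```

View pics/shut.png

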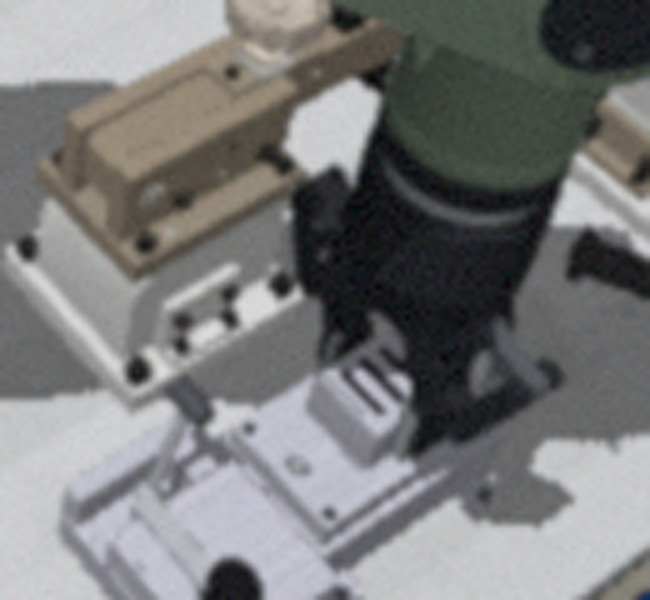

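The cover is seated and travel stopped hard at TCP z=79.27. Expected flush is about 79.1, and the force ramps with no further motion. One last height check on the flange against the relay in the same image, then I'll hand in.

```bash
python3 - <<'E'
from h import *
from vis import *
_,W=world("scene6.npz");_,W0=world("scene0.npz")
def md(W,b,lo,hi):
    m=(W[...,0]>b[0])&(W[...,0]<b[1])&(W[...,1]>b[2])&(W[...,1]<b[3])&(W[...,2]>lo)&(W[...,2]<hi);return m.sum(),np.median(W[m][:,2])
near=md(W,(510,530,-215,-165),40,60);far=md(W,(590,612,-215,-165),40,60)
base=md(W0,(510,530,-215,-200),30,42);print("flange near/far",near,far,"bare parting before",base)
print("bar",md(W,(455,490,-173,-148),90,115))
st("before finish")
if abs(near[1]-base[1]-14)<2: ctrl.finish_job(); print("handed in")
E
```

```text
flange near/far (np.int64(171), np.float64(49.1765743233063)) (np.int64(2), np.float64(48.92632132009056)) bare parting before (np.int64(55), np.float64(35.183187552140666))
bar (np.int64(63), np.float64(102.95901741362576))
before finish t 28.27 p [ 561.585 -190.538   79.242] F [-12.001   4.352  28.055] g 38.2 tips 25.0
the job is handed in; nothing more can be done
handed in
```

The job is handed in at about 28 s on the robot's clock, with the gripper still holding the cover pressed shut.

- **Trip:** I pressed the test button and the pictures showed the lever dropped without being touched.
- **Re-arm:** I pinched the lever bar and lifted it along its arc. After release, and again at the end, the bar stood about 100 mm up (camera reading 103 mm), so the lever is armed.
- **Cover:** I carried it over the clamps and lowered it onto the dowels on the first try.

**Last checks**
- **Flush:** The cover's flange top measured 14.0 mm above the bare parting face at the near end, which is its thickness. The far end showed only 2 pixels, but they agreed.
- **Travel:** Downward travel stopped hard at TCP z 79.2–79.3, against about 79.1 expected for flush.
- **Push:** The push reads about 28 N, which leaves roughly 20 N of cover on relay. There is also an unplanned side load of about 12 N, which grew with the push; the cover did not shift.
- **Not checked directly:** I inferred the hole-to-dowel fit from the seating, because the arm hid one end. I did not re-measure the bystanders' positions. In the views I took, the thumb knob looked unmoved.

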